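# Discharge the high-voltage test fixture and hold its guard open

### The arm

A 7-joint arm with a two-finger parallel gripper is mounted at the origin on the work surface. World frame = base frame: x ahead of the robot, y to its left, z up, the work surface at z = 0. Lengths are in mm, angles in rad, forces in N, time in s.
With the tool pointing down it reaches from about 350 to 900 mm from the base axis. Payload 19.9 kg.
Tool frame: the origin (TCP) lies on the centre line of the jaws, within the pads' length; the fingertips stand arm.tip_extent ahead of it and the grasp point (between the pads) lies 6 mm ahead of it (arm.tip_extent is the distance from the TCP to the fingertips, in mm); z points along the fingers, y is the line along which they close (so a half turn about z gives the same grasp; the last joint's range is limited). The gripper opens to 94 mm and grips with 3 to 60 N. Pads are 16 mm wide; open, the fingers measure 119 mm over their backs; the gripper's body (75 mm by 177 mm) begins 78 mm behind the grasp point.
Start: joints at [-1.333, 0.417, -0.01, 1.614, 0.005, 1.111, -0.053], TCP at [172.592, 600.677, 230.425] pointing down, gripper open.
Joint ranges: [-2.81, 2.81], [-0.39, 2.02], [-1.27, 1.25], [0.06, 2.57], [-1.19, 4.33], [0.19, 2], [-2.82, 2.82]. Speed limits (rad/s): [1.89, 1.89, 2.39, 2.39, 3.01, 3.01, 3.01].

### API

Orientations are given as a rotation vector (axis times angle).
In Python, from rig import status, eyes, arm gives the robot as it stands.
- The arm moves only by the tool send_rows, never from a script. Its arguments are lists of equal length, an entry for each row: "hand": the gripper command: -1 is shut, 1 is fully open, values between are in proportion; "linear": the shift along the tool's x, y, z in mm, a list of three; "spin": the turn about the tool's z in degrees. A call has 1 to 12 rows; each row is the pose to reach, as a shift and turn from the pose commanded when the call began, along the tool's axes at that moment; what a row does not reach only later rows make up. A row lasts 1/8 s, in which the tool goes at most 62.5 mm and 10.7 degrees, less where a joint would pass 70% of its speed; a pose out of reach is approached as far as the arm can. A call with a gripper value outside its range is refused whole. The fingers move at their own pace and stop on an object; the grip force is fixed at half the most. Time passes only in rows, so rows that repeat a pose let the fingers close. It gives the time, the measured TCP pose, the force, the opening and the grip force at its end, in the units of the state.
- status.state(): the state, without advancing time (a new reading comes with each control period).
- eyes.snapshot(name): name is "side" or "top"; returns (picture, depth): 400x640x3 uint8, red, green, blue; 400x640 float32, mm along the optical axis (not along the pixel's ray), 0 where there is no reading.
- eyes.calibration(name): a dict with "mtx" (3x3 intrinsics, pixels), "rvec" (rotation vector, rad) and "tvec" (3), from world to camera coordinates, as OpenCV has them. Camera axes: x right, y down, z forward; pixel columns grow to the right and rows downward; lengths in mm; the calibration is good to about 2 mm. A picture is of the moment at which its call begins. calibration takes no time and is no camera call.
- arm.finish_job(): hands the job in; it is judged then, once.
The state is a dict: "time_s": time; "q": joint angles; "joint_velocities": joint speeds; "tau": joint torques, N m; "eef_pos": TCP position; "tool_rot": TCP orientation; "ft_force": force on the tool from outside, world axes, zero at the start; "wrist_torque": the same for the moment, N m; "grip_width": finger opening in mm; "grip_force": force on a finger pad.
Only numpy, scipy, OpenCV 4.12 (cv2) and the standard library are available. Lean on these libraries where they do the work, as an engineer would, in place of code of your own. Each camera call takes 0.05 s, during which the arm holds its last target. There are 200 camera calls.

### The job

The piece in the test fixture has just been under high voltage, so with the clear guard still shut push the mushroom-headed discharge plunger beside it right down to its stop, keep it down for a good second, and let it come back up. Then lift the guard by its bar handle and hold it open at 60 degrees from shut so that the terminals can be probed; it springs shut if let go, so finish while still holding the handle. Leave the loose things on the bench where they are.

Things in the scene. Friction and masses are not known exactly. Their poses are not given: they have to be found in the camera images.
- fixture: test fixture, fixed: dark brown board 220 (x) by 400 (y) by 18 mm, origin at the centre of its underside on the bench, z up, its -x the handle side (roughly towards the robot; yaw up to 20 degrees). The clear guard stands in its middle over green terminals. Side stations at x = -20, y = +155 and -155 mm carry the discharge plunger and the supply posts, either way round.
- guard (a joint): opening angle of the clear guard in rad: 0 shut (its top level), 1.047 is 60 degrees, stop at 1.75. A clear plastic hood 152 mm deep, 200 wide, 70 high, open at back and bottom, about 0.35 kg with its handle, its top at hinge height. Weight and a hinge spring pull it shut from every angle: at the handle 2 to 4 N along its arc (up to 7 N straight up at 60 degrees).
- hinge (a point): middle of the guard's hinge axis, 93 mm above the bench, 85 mm towards +x from the fixture's origin; does not move with the guard; the axis runs along its y, which is the fixture's y, and its frame is the fixture's.
- handle (a point): steel pull bar on the guard's front: round, 12 mm thick, 132 mm long along its own y, 102 mm free between its two posts, 37 mm free between bar and guard. Origin mid-bar, turns with the guard: at angle a it lies 195 cos a + 12 sin a mm towards -x of the hinge axis and 195 sin a - 12 cos a mm above it (81 mm above the bench when shut, 256 mm at 60 degrees).
- plunger (a joint): travel of the discharge plunger in m: 0 up, 0.014 down at its stop. It goes straight down against a spring: about 3 N to start, 8 N at the stop, and comes back up by itself.
- plunger_top (a point): centre of the top of the discharge plunger's black mushroom head (38 mm across), 106 mm above the bench when up; it goes down with the plunger. Below the head a black guide tube 28 mm across on a black foot, on one side station of the board. (At the other side stand two thin black binding posts, 60 mm high: not the plunger.)
- module: bystander: white upright rail module with a yellow top, 112 x 22.5 x 106 mm, loose, beside the board; origin at the centre of its underside
- spare_plug: bystander: small green terminal plug, 16 x 54 x 20 mm, lying loose at the front of the board; origin at the centre of its underside
- screwdriver: bystander: screwdriver 190 mm long, lying on the bench in front of the board; handle to its own -x
- multimeter: bystander: hand-held multimeter lying face up, 165 x 80 x 48 mm; origin at the centre of its underside
- tape: bystander: roll of black tape 72 mm across, 19 mm high; origin at the centre of its underside
- cleaner: bystander: spray can 56 mm across, 150 mm high, standing; origin at the centre of its underside
- pen: bystander: blue pen 140 mm long lying on the clipboard; origin at the middle of its underside

How it is judged:
By the outcome, as a careful person would: the job done as asked, in the order asked, and still so for the second after the job is handed in, while the arm keeps its last pose, push and grip.
It also fails if it takes over 53 s, if anything falls off the work surface, if the arm or the gripper's body presses on something with over 40 N, if the wrist force passes 120 N, or if a joint passes its speed limit or range.

## Working session

There is one attempt and no reset: what is moved stays moved. The work goes in short steps, Python scripts to look and compute and a tool call to move; the robot and the scene stay as the last step left them, time stands still between calls to the robot, and variables do not carry over. Pictures are saved under pics/ and viewed, at most 10 in all, crops included, and the job is handed in when it is done.

Besides the shell and the picture viewer there is one more tool, called as a command line: name --pt "numbers of a row" for each row, then --argument value for the rest. send_rows: Moves the arm, as the interface text tells. Its arguments: {"type":"object","properties":{"hand":{"type":"array","items":{"type":"number"}},"linear":{"type":"array","items":{"type":"array","items":{"type":"number"}}},"spin":{"type":"array","items":{"type":"number"}}},"required":["hand","linear","spin"]}

```bash
ls; mkdir -p pics; python3 - <<'E'
from rig import status, eyes, arm
import cv2,numpy as np
s=status.state();print(s, arm.tip_extent)
for n in("top","side"):
    p,d=eyes.snapshot(n);cv2.imwrite(f"pics/{n}0.png",p[...,::-1]);np.save(f"pics/{n}0.npy",d);print(n,eyes.calibration(n))
E
```

```text
pics
{'time_s': 0.0, 'q': array([-1.33254306,  0.41797992, -0.01032045,  1.61417287,  0.00468045,
        1.11070746, -0.05298896]), 'joint_velocities': array([ 5.27931771e-04,  4.60526217e-05,  2.14888545e-04,  9.42162640e-04,
       -1.18017130e-03, -1.37956758e-03,  2.69802313e-03]), 'tau': array([-1.06748530e-04, -8.51269841e+01,  6.38765451e-01, -4.25966620e+01,
       -4.88332892e-02,  1.88287284e-02,  1.40506399e-04]), 'eef_pos': array([172.47215781, 600.36503373, 229.82202502]), 'tool_rot': array([-4.37947712e-01, -3.11080970e+00,  1.94609499e-03]), 'ft_force': array([ 0.10835741,  0.34119681, -0.18918395]), 'wrist_torque': array([-0.00576538, -0.03124684,  0.05472011]), 'grip_force': 0.0, 'grip_width': 93.97088671549854} 25.0
top {'mtx': array([[502.3195058 ,   0.        , 323.57050405],
       [  0.        , 502.3195058 , 202.94824043],
       [  0.        ,   0.        ,   1.        ]]), 'rvec': array([ 2.1861503 , -2.14948385,  0.0680733 ]), 'tvec': array([ -23.65017857,  495.0415248 , 1353.69969479])}
side {'mtx': array([[515.15978498,   0.        , 322.1755125 ],
       [  0.        , 515.15978498, 198.33246698],
       [  0.        ,   0.        ,   1.        ]]), 'rvec': array([ 2.08241728, -0.47587061,  0.28276376]), 'tvec': array([-424.73198513,  174.13998077, 1383.5834433 ])}
```

View pics/top0.png

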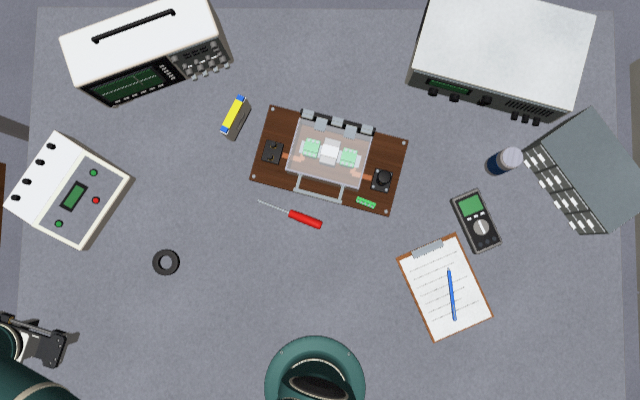

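View pics/side0.png

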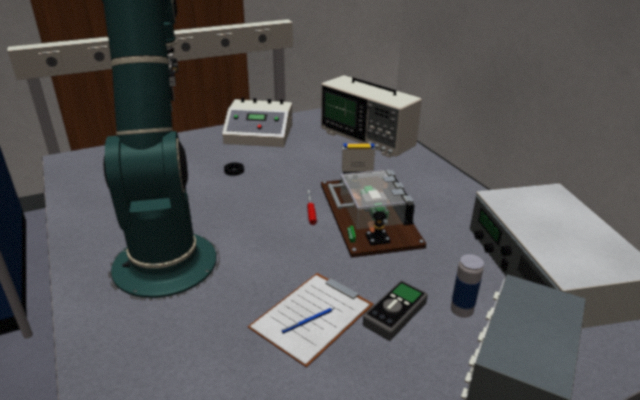

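Top view: board corners are at about (272,105), (408,140), (388,216) and (249,180). The plunger is at (381,179), on the right (-y) side, the handle bar at about (318,193), the screwdriver at (305,218) and the plug at (366,202).

```bash
cat > h.py <<'E'
import cv2,numpy as np
from rig import status,eyes,arm
def ray(n,u,v,z):
    c=eyes.calibration(n);R=cv2.Rodrigues(c["rvec"])[0];t=c["tvec"]
    o=-R.T@t;d=R.T@np.linalg.inv(c["mtx"])@np.array([u,v,1.]);return o+d*(z-o[2])/d[2]
def proj(n,P):
    c=eyes.calibration(n);return cv2.projectPoints(np.float64(P).reshape(-1,1,3),c["rvec"],c["tvec"],c["mtx"],None)[0][:,0]
E
python3 - <<'E'
from h import *
p=cv2.imread("pics/top0.png");d=np.load("pics/top0.npy")
hsv=cv2.cvtColor(p,cv2.COLOR_BGR2HSV)
m=((hsv[...,0]<18)&(hsv[...,1]>90)&(hsv[...,2]<150)).astype(np.uint8)
m[:90]=0;m[225:]=0;m[:,:235]=0;m[:,420:]=0
pts=cv2.findNonZero(m)
h=cv2.convexHull(pts)
w=np.float32([ray("top",*q[0],18)[:2] for q in h])
r=cv2.minAreaRect(w);print("rect",r,len(pts));print(cv2.boxPoints(r))
for u,v in((381,179),(381,178)):
    print("pl",ray("top",u,v,106))
for q in((300,189),(338,197),(318,193)): print("bar",ray("top",*q,81))
c=eyes.calibration("top");R=cv2.Rodrigues(c["rvec"])[0]
def dw(u,v): 
    Pc=d[v,u]*np.linalg.inv(c["mtx"])@np.array([u,v,1.]);return R.T@(Pc-c["tvec"])
for q in((381,176),(383,178),(318,193),(305,190),(330,150)):print(q,dw(*q).round())
cv2.imwrite("pics/crop.png",cv2.resize(p[90:240,215:430],None,fx=3.7,fy=3.7,interpolation=cv2.INTER_CUBIC))
E
```

```text
rect ((578.1461181640625, -16.585250854492188), (397.8872985839844, 294.7138977050781), 75.99497985839844) 5069
[[ 387.02368 -173.9538 ]
 [ 672.97705 -245.27661]
 [ 769.26855  140.7833 ]
 [ 483.3152   212.10611]]
pl [ 552.2899928  -163.68639872  106.        ]
pl [ 554.8799611  -163.66526516  106.        ]
bar [526.01924951  45.89186402  81.        ]
bar [506.5029948  -54.10784947  81.        ]
bar [516.20584512  -1.56017963  81.        ]
(381, 176) [ 560. -164.  105.]
(383, 178) [ 556. -169.   99.]
(318, 193) [516.  -2.  84.]
(305, 190) [524.  33.  81.]
(330, 150) [628. -31.  95.]
```

View pics/crop.png

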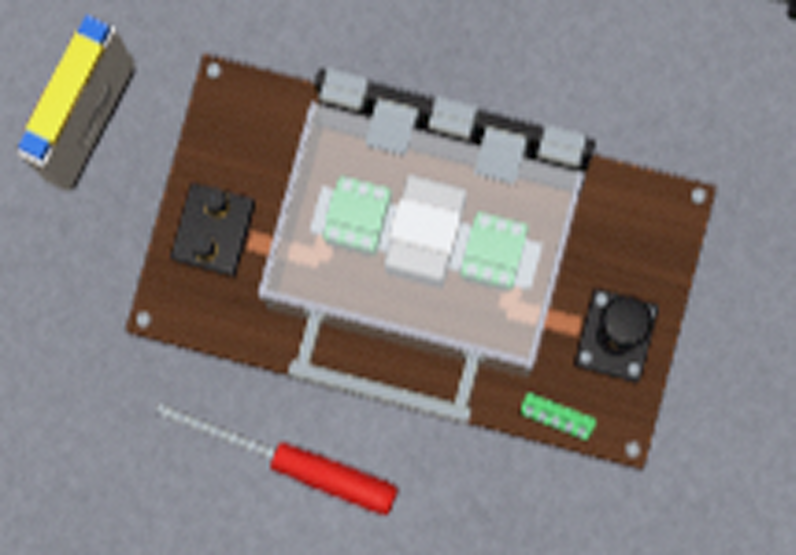

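Crop: board corners (203,55), (715,185), (643,468) and (128,332). Plunger head is at about (628,322), bar ends at about (292,370) and (468,413), and the plug lies on the board at (558,415).

```bash
python3 - <<'E'
from h import *
from scipy.optimize import least_squares
f=lambda u,v:((u+.5)/3.7-.5+215,(v+.5)/3.7-.5+90)
obs=np.array([f(*q) for q in((203,55),(715,185),(643,468),(128,332),(628,322),(292,370),(468,413))])
loc=np.array([(110,200,18),(110,-200,18),(-110,-200,18),(-110,200,18),(-20,-155,106),(85-195,66,81),(85-195,-66,81)])
def W(p,l):
    c,s=np.cos(p[2]),np.sin(p[2]);l=np.atleast_2d(l);return np.c_[p[0]+c*l[:,0]-s*l[:,1],p[1]+s*l[:,0]+c*l[:,1],l[:,2]]
r=least_squares(lambda p:(proj("top",W(p,loc))-obs).ravel(),[600,-20,-.25])
print(r.x,np.degrees(r.x[2]),r.fun.reshape(-1,2).round(1))
np.save("fx.npy",r.x)
for n,l in(("plunger",(-20,-155,106)),("handle",(-110,0,81)),("hinge",(85,0,93))):print(n,W(r.x,l).round(1),proj("side",W(r.x,l)).round(0))
a=1.047;print("h60",W(r.x,(85-195*np.cos(a)-12*np.sin(a),0,256)))
s=status.state();print(cv2.Rodrigues(s["tool_rot"])[0].round(3))
E
```

```text
[ 6.16037670e+02 -2.63209359e+01 -2.41240365e-01] -13.822054764924845 [[-0.3 -0.5]
 [ 0.7 -0.1]
 [ 0.5  0.4]
 [-1.1  0.2]
 [-0.1 -0.4]
 [-0.5 -0.4]
 [ 0.6  0.8]]
plunger [[ 559.6 -172.1  106. ]] [[379. 214.]]
handle [[509.2  -0.   81. ]] [[333. 196.]]
hinge [[698.6 -46.6  93. ]] [[396. 186.]]
h60 [[593.77702889 -20.8441115  256.        ]]
[[-0.961  0.276 -0.   ]
 [ 0.276  0.961 -0.001]
 [-0.    -0.001 -1.   ]]
```

send_rows --hand '[-1, -1, -1, -1, -1, -1, -1, -1, -1, -1, -1, -1]' --pt "-12 -13 0" --pt "-35 -38 0" --pt "-70 -76 0" --pt "-105 -114 0" --pt "-140 -152 0" --pt "-176 -191 0" --pt "-211 -229 0" --pt "-246 -267 0" --pt "-281 -305 0" --pt "-316 -343 0" --pt "-340 -369 0" --pt "-351 -381 0" --spin '[2, 6, 12, 18, 24, 30, 36, 42, 48, 54, 58, 60]'

```text
time_s: 1.6
eef_pos: [404.8, 135.4, 230.4]
tool_rot: [-1.941, -2.47, -0.0]
ft_force: [0.8, 0.3, -0.2]
grip_width: 0.6
grip_force: 0.0
```

```bash
cat >> h.py <<'E'
def rel(P,yaw=-13.82):
    s=status.state();R=cv2.Rodrigues(s["tool_rot"])[0];print("t",s["time_s"],"pos",s["eef_pos"].round(1),"F",s["ft_force"].round(1),"w",round(s["grip_width"],1),"gf",round(s["grip_force"],1),"q",s["q"].round(2))
    print("shift",(R.T@(np.array(P)-s["eef_pos"])).round(1),"spin",(np.degrees(np.arctan2(R[1,1],R[0,1]))-yaw).round(1),"z",R[:,2].round(3))
E
python3 -c "
from h import *
rel((559.6,-172.1,160))"
```

```text
t 1.6 pos [404.8 135.4 230.4] F [ 0.8  0.3 -0.2] w 0.6 gf 0.0 q [-0.83  0.05  0.45  2.09 -0.03  1.01 -0.12]
shift [-335.4   77.7   70.3] spin 27.5 z [-0.  0. -1.]
```

send_rows --hand '[-1, -1, -1, -1, -1, -1, -1, -1, -1, -1, -1, -1]' --pt "-10 2 0" --pt "-35 8 0" --pt "-75 17 0" --pt "-115 27 5" --pt "-155 36 15" --pt "-195 45 25" --pt "-235 54 35" --pt "-275 64 45" --pt "-305 71 55" --pt "-325 75 65" --pt "-335 77.5 70" --pt "-335 77.5 70" --spin '[1, 3, 6, 9, 12, 16, 19, 22, 25, 27, 27.5, 27.5]'

```text
time_s: 3.1
eef_pos: [560.6, -169.3, 160.2]
tool_rot: [-2.468, -1.944, 0.001]
ft_force: [-1.0, -0.3, 0.0]
grip_width: 0.2
grip_force: 0.0
```

```bash
python3 -c "
from h import *
rel((559.6,-172.1,131))
for n in ('side','top'):
  p,_=eyes.snapshot(n); c=p[130:270,300:440] if n=='side' else p[110:250,310:450]
  cv2.imwrite(f'pics/a_{n}.png',cv2.resize(c[...,::-1],None,fx=3,fy=3))
a,b=[cv2.imread(f'pics/a_{n}.png') for n in('side','top')]
cv2.imwrite('pics/a.png',np.hstack([a,b])[:, :800])"
```

```text
t 3.1 pos [ 560.6 -169.3  160.2] F [-1.  -0.3  0. ] w 0.2 gf 0.0 q [-0.26  0.5   0.66  1.8  -0.36  0.97  0.31]
shift [-3.  -0.3 29.2] spin 0.3 z [-0.001 -0.    -1.   ]
```

View pics/a.png

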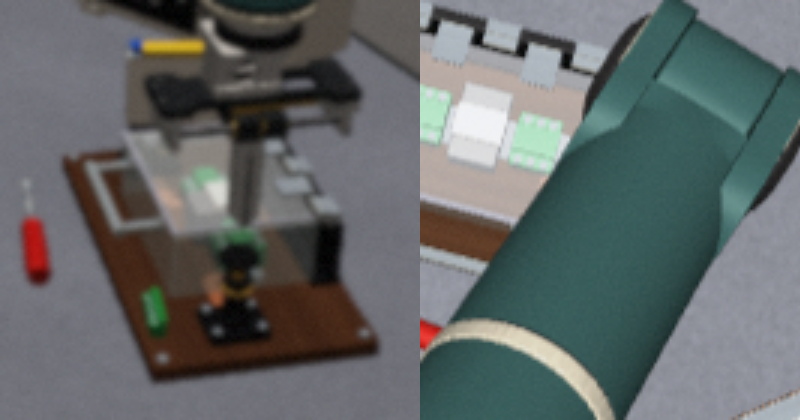

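The side view shows the closed fingers (245,225) directly above the plunger head (240,258). Next I press.

send_rows --hand '[-1, -1, -1, -1, -1, -1, -1, -1, -1, -1]' --pt "-3 0 4" --pt "-3 0 10" --pt "-3 0 17" --pt "-3 0 23" --pt "-3 0 28" --pt "-3 0 32" --pt "-3 0 35" --pt "-3 0 38" --pt "-3 0 40" --pt "-3 0 40" --spin '[0, 0, 0, 0, 0, 0, 0, 0, 0, 0]'

```text
time_s: 4.45
eef_pos: [560.1, -171.7, 120.6]
tool_rot: [2.468, 1.944, 0.0]
ft_force: [-2.3, 1.9, 6.8]
grip_width: 0.4
grip_force: 3.3
```

send_rows --hand '[-1, -1, -1, -1]' --pt "0 0 2" --pt "0 0 3.5" --pt "0 0 5" --pt "0 0 5" --spin '[0, 0, 0, 0]'

```text
time_s: 4.95
eef_pos: [560.3, -171.9, 116.8]
tool_rot: [2.468, 1.944, 0.002]
ft_force: [-9.6, 4.6, 25.6]
grip_width: 0.7
grip_force: 13.2
```

It's at the stop: 25 N, with the tip at 92 mm. Hold for 1.5 s, then rise.

send_rows --hand '[-1, -1, -1, -1, -1, -1, -1, -1, -1, -1, -1, -1]' --pt "0 0 0" --pt "0 0 0" --pt "0 0 0" --pt "0 0 0" --pt "0 0 0" --pt "0 0 0" --pt "0 0 0" --pt "0 0 0" --pt "0 0 0" --pt "0 0 0" --pt "0 0 0" --pt "0 0 0" --spin '[0, 0, 0, 0, 0, 0, 0, 0, 0, 0, 0, 0]'

```text
time_s: 6.45
eef_pos: [560.3, -171.9, 116.8]
tool_rot: [2.468, 1.944, 0.002]
ft_force: [-8.8, 3.2, 26.2]
grip_width: 0.5
grip_force: 13.1
```

send_rows --hand '[-1, -1, -1, -1, -1, -1, -1, -1, -1, -1, -1, -1]' --pt "0 0 0" --pt "0 0 -3" --pt "0 0 -7" --pt "0 0 -12" --pt "0 0 -18" --pt "0 0 -25" --pt "0 0 -35" --pt "0 0 -45" --pt "0 0 -53" --pt "0 0 -60" --pt "0 0 -63" --pt "0 0 -63" --spin '[0, 0, 0, 0, 0, 0, 0, 0, 0, 0, 0, 0]'

```text
time_s: 7.95
eef_pos: [560.1, -171.7, 178.6]
tool_rot: [2.468, 1.944, 0.0]
ft_force: [-0.1, -0.6, -0.2]
grip_width: 0.4
grip_force: 0.0
```

```bash
python3 -c "
from h import *
rel((509.2,0,180))"
```

```text
t 7.95 pos [ 560.1 -171.7  178.6] F [-0.1 -0.6 -0.2] w 0.4 gf 0.0 q [-0.27  0.48  0.67  1.78 -0.35  1.    0.31]
shift [155.1 -89.7  -1.4] spin 0.3 z [ 0. -0. -1.]
```

send_rows --hand '[-0.23, -0.23, -0.23, -0.23, -0.23, -0.23, -0.23, -0.23, -0.23, -0.23, -0.23, -0.23]' --pt "6 -4 0" --pt "20 -12 0" --pt "40 -23 0" --pt "60 -35 0" --pt "80 -46 0" --pt "100 -58 0" --pt "120 -69 0" --pt "137 -79 0" --pt "150 -87 0" --pt "155 -89.7 0" --pt "155 -89.7 20" --pt "155 -89.7 35" --spin '[0, 0, 0, 0, 0, 0, 0, 0, 0, 0, 0.3, 0.3]'

```text
time_s: 9.45
eef_pos: [509.1, -0.2, 142.8]
tool_rot: [2.473, 1.937, -0.0]
ft_force: [0.1, 0.4, -0.4]
grip_width: 36.5
grip_force: 0.0
```

```bash
python3 -c "
from h import *
rel((509.2,0,87))
p,_=eyes.snapshot('side')
cv2.imwrite('pics/b.png',cv2.resize(p[110:270,270:440][...,::-1],None,fx=3.5,fy=3.5))"
```

```text
t 9.45 pos [ 5.091e+02 -2.000e-01  1.428e+02] F [ 0.1  0.4 -0.4] w 36.5 gf 0.0 q [-0.6   0.38  0.65  2.   -0.3   0.86 -0.02]
shift [ 0.3  0.1 55.8] spin -0.0 z [-0. -0. -1.]
```

View pics/b.png

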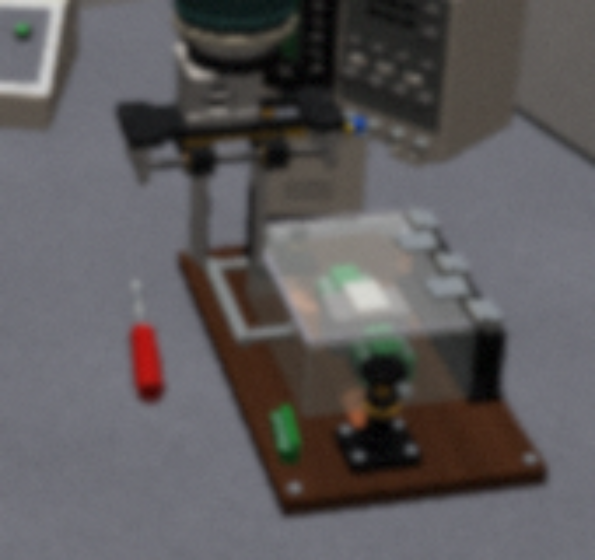

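The plunger has risen again. The fingers at (200,250) and (258,250) straddle the bar, whose middle is at about (222,300). Next I descend.

send_rows --hand '[-0.23, -0.23, -0.23, -0.23, -0.23, -0.23, -0.23, -0.23]' --pt "0 0 5" --pt "0 0 13" --pt "0 0 22" --pt "0 0 31" --pt "0 0 40" --pt "0 0 48" --pt "0 0 55" --pt "0 0 56" --spin '[0, 0, 0, 0, 0, 0, 0, 0]'

```text
time_s: 10.5
eef_pos: [509.0, -0.1, 87.0]
tool_rot: [-2.473, -1.938, 0.001]
ft_force: [0.2, -0.6, 0.4]
grip_width: 36.2
grip_force: 0.0
```

send_rows --hand '[-0.5, -0.7, -1, -1, -1, -1]' --pt "0 0 0" --pt "0 0 0" --pt "0 0 0" --pt "0 0 0" --pt "0 0 0" --pt "0 0 0" --spin '[0, 0, 0, 0, 0, 0]'

```text
time_s: 11.25
eef_pos: [509.6, -0.1, 87.6]
tool_rot: [2.472, 1.937, 0.001]
ft_force: [3.9, -0.9, 1.1]
grip_width: 10.8
grip_force: 30.0
```

```bash
python3 -c "
from h import *
rel((509.2,0,87))
fx=np.load('fx.npy')
# along-arc shifts from shut: tool y = fixture +x, z down
for a in np.radians(np.arange(0,66,3)): print(round(np.degrees(a)), 'y',round(195-195*np.cos(a)-12*np.sin(a),1),'z',round(-(195*np.sin(a)-12*np.cos(a)+12),1))"
```

```text
t 11.25 pos [ 5.096e+02 -1.000e-01  8.760e+01] F [ 3.9 -0.9  1.1] w 10.8 gf 30.0 q [-0.54  0.47  0.6   2.03 -0.38  0.75  0.04]
shift [-0.  -0.4  0.6] spin -0.0 z [ 0.001 -0.    -1.   ]
0 y 0.0 z -0.0
3 y -0.4 z -10.2
6 y -0.2 z -20.4
9 y 0.5 z -30.7
12 y 1.8 z -40.8
15 y 3.5 z -50.9
18 y 5.8 z -60.8
21 y 8.7 z -70.7
24 y 12.0 z -80.4
27 y 15.8 z -89.8
30 y 20.1 z -99.1
33 y 24.9 z -108.1
36 y 30.2 z -116.9
39 y 35.9 z -125.4
42 y 42.1 z -133.6
45 y 48.6 z -141.4
48 y 55.6 z -148.9
51 y 63.0 z -156.0
54 y 70.7 z -162.7
57 y 78.7 z -169.0
60 y 87.1 z -174.9
63 y 95.8 z -180.3
```

Gripped (30 N, width about 11 mm). Next I follow the arc in small steps.

send_rows --hand '[-1, -1, -1, -1, -1, -1, -1, -1, -1, -1, -1, -1]' --pt "0 -0.2 -4" --pt "0 -0.4 -10" --pt "0 -0.2 -20" --pt "0 0.5 -31" --pt "0 1.8 -41" --pt "0 3.5 -51" --pt "0 5.8 -61" --pt "0 8.7 -71" --pt "0 12 -80" --pt "0 15.8 -90" --pt "0 20.1 -99" --pt "0 20.1 -99" --spin '[0, 0, 0, 0, 0, 0, 0, 0, 0, 0, 0, 0]'

```text
time_s: 12.75
eef_pos: [528.0, -4.9, 186.9]
tool_rot: [-2.472, -1.937, 0.002]
ft_force: [-7.1, 0.1, -1.4]
grip_width: 10.9
grip_force: 30.0
```

```bash
cat >> h.py <<'E'
def ang():
    s=status.state();x=np.load("fx.npy");g=s["eef_pos"]-[0,0,6];u=np.array([np.cos(x[2]),np.sin(x[2])])
    r=85-(g[:2]-x[:2])@u;z=g[2]-93;print("radius",np.hypot(r,z).round(1),"angle",np.degrees(np.arctan2(z,r)+np.arctan2(12,195)).round(2))
E
python3 -c "
from h import *
rel((509.2,0,87));ang()
p,_=eyes.snapshot('side')
cv2.imwrite('pics/c.png',cv2.resize(p[90:270,270:440][...,::-1],None,fx=3,fy=3))"
```

```text
t 12.75 pos [528.   -4.9 186.9] F [-7.1  0.1 -1.4] w 10.9 gf 30.0 q [-0.6   0.35  0.68  1.92 -0.27  0.97 -0.04]
shift [  0.2 -19.3  99.9] spin -0.0 z [-0.002  0.    -1.   ]
radius 196.3 angle 30.11
```

View pics/c.png

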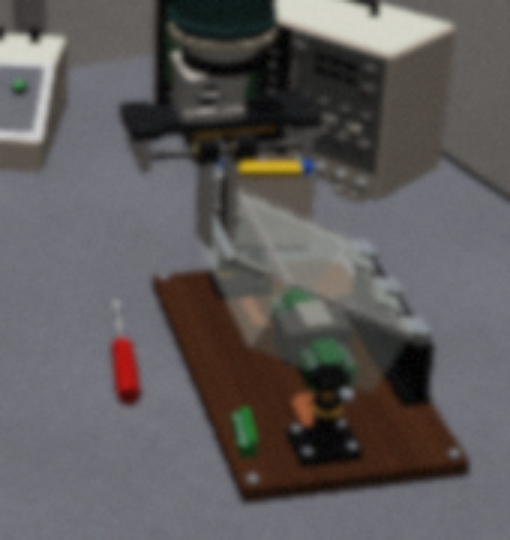

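The guard is following at about 30°, with the bar held between the fingers at about (215,230). I continue to 60°.

send_rows --hand '[-1, -1, -1, -1, -1, -1, -1, -1, -1, -1, -1, -1]' --pt "0 4.8 -9" --pt "0 10.1 -17.8" --pt "0 15.8 -26.3" --pt "0 22 -34.5" --pt "0 28.5 -42.3" --pt "0 35.5 -49.8" --pt "0 42.9 -56.9" --pt "0 50.6 -63.6" --pt "0 58.6 -69.9" --pt "0 63 -73" --pt "0 67 -75.8" --pt "0 67 -75.8" --spin '[0, 0, 0, 0, 0, 0, 0, 0, 0, 0, 0, 0]'

```text
time_s: 14.3
eef_pos: [592.7, -20.9, 264.1]
tool_rot: [-2.471, -1.936, 0.001]
ft_force: [-24.8, 2.8, 30.0]
grip_width: 11.1
grip_force: 30.0
```

```bash
python3 -c "
from h import *
rel((593.8,-20.8,262));ang()
p,d=eyes.snapshot('side')
cv2.imwrite('pics/d.png',cv2.resize(p[70:270,260:440][...,::-1],None,fx=3,fy=3))"
```

```text
t 14.3 pos [592.7 -20.9 264.1] F [-24.8   2.8  30. ] w 11.1 gf 30.0 q [-0.54  0.4   0.69  1.67 -0.27  1.17 -0.02]
shift [0.4 1.  2.1] spin -0.0 z [-0.002  0.002 -1.   ]
radius 197.8 angle 60.11
```

View pics/d.png

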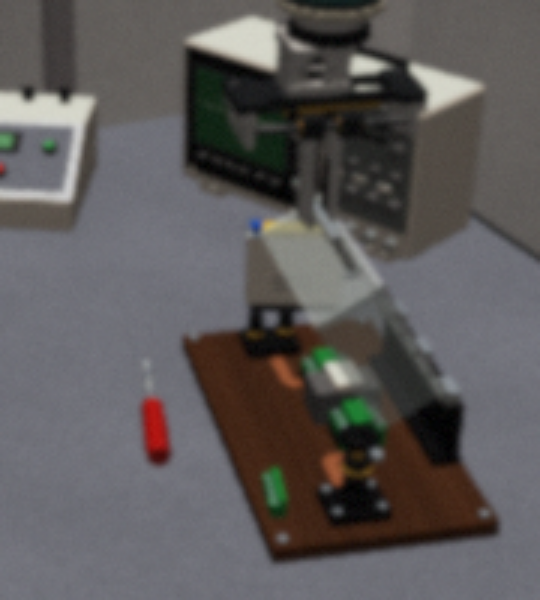

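The guard is at about 60°, but there is about 38 N of radial load on the arm, pointing away from the hinge. I ease the command outward by about 2 mm.

send_rows --hand '[-1, -1, -1, -1]' --pt "0 -0.6 -1" --pt "0 -1.2 -2" --pt "0 -1.2 -2" --pt "0 -1.2 -2" --spin '[0, 0, 0, 0]'

```text
time_s: 14.85
eef_pos: [592.4, -20.8, 264.3]
tool_rot: [-2.473, -1.938, 0.001]
ft_force: [-4.1, -3.3, -2.3]
grip_width: 10.9
grip_force: 30.0
```

```bash
python3 -c "
from h import *
rel((593.8,-20.8,262));ang()
x=np.load('fx.npy');c_,s_=np.cos(x[2]),np.sin(x[2])
for n in ('side','top'):
  p,d=eyes.snapshot(n);c=eyes.calibration(n);R=cv2.Rodrigues(c['rvec'])[0]
  v,u=np.nonzero(d>0);Pc=(np.linalg.inv(c['mtx'])@np.c_[u,v,np.ones(len(u))].T)*d[v,u];P=(Pc.T-c['tvec'])@R
  q=P[:,:2]-x[:2];L=np.c_[q[:,0]*c_+q[:,1]*s_-85,-q[:,0]*s_+q[:,1]*c_,P[:,2]-93]
  a=np.degrees(np.arctan2(L[:,2],-L[:,0]));r=np.hypot(L[:,0],L[:,2])
  m=(abs(L[:,1])<98)&(r>40)&(r<150)&(a>40)&(a<80)
  print(n,m.sum(),np.histogram(a[m],np.arange(40,81,2)))
  m&=abs(a-60)<4
  if m.sum()>20:
    A=L[m];print(np.percentile(a[m],[5,25,50,75,95]))
    k=np.polyfit(r[m],r[m]*np.sin(np.radians(a[m]-60)),1);print('fit',60+np.degrees(k[0]),k[1])
"
```

```text
t 14.85 pos [592.4 -20.8 264.3] F [-4.1 -3.3 -2.3] w 10.9 gf 30.0 q [-0.55  0.39  0.69  1.68 -0.27  1.17 -0.03]
shift [0.4 1.4 2.3] spin -0.0 z [-0.001 -0.    -1.   ]
radius 198.1 angle 60.04
side 46 (array([3, 1, 2, 1, 1, 4, 3, 5, 9, 7, 9, 0, 1, 0, 0, 0, 0, 0, 0, 0]), array([40, 42, 44, 46, 48, 50, 52, 54, 56, 58, 60, 62, 64, 66, 68, 70, 72,
       74, 76, 78, 80]))
[56.78186288 57.69189161 58.73431479 60.30830533 60.93768487]
fit 60.285932354334214 -2.3215097830892
top 302 (array([  0,   0,   1,   2,   1,   6,   6,   7,  15,  22, 189,  46,   6,
         1,   0,   0,   0,   0,   0,   0]), array([40, 42, 44, 46, 48, 50, 52, 54, 56, 58, 60, 62, 64, 66, 68, 70, 72,
       74, 76, 78, 80]))
[57.68916169 60.43738983 60.96358119 61.51144988 62.83934252]
fit 57.96447923480605 4.712529443823004
```

send_rows --hand '[-1, -1, -1, -1]' --pt "0 0 0" --pt "0 0 0" --pt "0 0 0" --pt "0 0 0" --spin '[0, 0, 0, 0]'

```text
time_s: 15.45
eef_pos: [592.4, -20.8, 264.3]
tool_rot: [-2.473, -1.937, 0.001]
ft_force: [-4.2, -3.5, -2.3]
grip_width: 10.9
grip_force: 30.0
```

```bash
python3 -c "
from h import *
rel((593.8,-20.8,262));ang()
print(arm.finish_job())"
```

```text
t 15.45 pos [592.4 -20.8 264.3] F [-4.2 -3.5 -2.3] w 10.9 gf 30.0 q [-0.55  0.39  0.69  1.68 -0.27  1.17 -0.03]
shift [0.4 1.3 2.3] spin -0.0 z [-0. -0. -1.]
radius 198.1 angle 60.06
the job is handed in; nothing more can be done
None
```

I pushed the discharge plunger to its stop with the guard shut, held it about 1.5 s and let it come back up, then opened the guard to about 60° and handed the job in at 15.5 s still gripping the handle, with none of the loose items touched.

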